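# Load the bottle carrier for a home visit

### The job

Load the grey three-cell bottle carrier: stand the small white bottle and the brown glass bottle upright in its two free cells, one bottle in each (either way round), and leave the roll of tape standing in its own cell. Set the bottles down on the carrier's floor gently rather than dropping them, and let go.

Things in the scene. Friction and masses are not known exactly. Their poses are not given: they have to be found in the camera images.
- carrier: Grey open-topped box, fixed, 90 (x) x 260 (y) x 65 mm high: a row of three cells along its y, each 80 x 80 mm inside; walls and floor 5 mm. Origin at the centre of its underside, z up; yaw varies by 20 degrees either way. Cell centres at x = 0, y = -85, 0, +85 mm, inner floor at z = 5 mm. The tape roll stands in the cell at y = +85 mm (left end seen from the robot); the other two are free.
- white_bottle: White plastic bottle with blue-and-white label and white screw cap, 61 mm across, 150 mm tall, about 0.24 kg, loose on the worktop. Origin at the centre of its underside, z along its axis to the cap. Round cap 34 mm across at heights 129 to 150 mm (it can be lifted by it), sloping shoulder below, body straight up to about 105 mm. The 207 mm tall white bottles with red labels are not meant.
- brown_bottle: Brown glass bottle with black screw cap, 60 mm across, 142 mm tall, about 0.3 kg, loose on the worktop. Origin at the centre of its underside, z along its axis to the cap. Round cap 33 mm across at heights 122 to 142 mm (it can be lifted by it), sloping shoulder below, body straight up to about 90 mm. The two small bottles may swap places from run to run.
- tape_roll: Roll of pale surgical tape, 33 mm across, 60 mm tall, standing loose in the carrier's cell at y = +85 mm, which it keeps. Origin at the centre of its underside, z up along its axis.

How it is judged:
By the outcome, as a careful person would: the job done as asked, in the order asked, and still so for the second after the job is handed in, with the robot touching nothing.
It also fails if it takes over 67 s, if anything falls off the work surface, if the arm or the gripper's body presses on something with over 40 N, if the wrist force passes 120 N, or if a joint passes its speed limit or range.

### The arm

A 7-joint arm with a two-finger parallel gripper is mounted at the origin on a cart in front of the work surface, level with it; the furniture and walls round the work are solid. World frame = base frame: x ahead of the robot, y to its left, z up, the work surface at z = 0. Lengths are in m, angles in rad, forces in N, time in s.
With the tool pointing down it reaches from about 0.4 to 0.75 m from the base axis. Payload 19.5 kg.
Tool frame: the origin (TCP) lies on the centre line of the jaws, within the pads' length; the fingertips stand 8 mm ahead of it and the grasp point (between the pads) lies 11 mm behind it; z points along the fingers, y is the line along which they close (so a half turn about z gives the same grasp; the last joint's range is limited). The gripper opens to 85 mm and grips with 20 to 120 N. Pads are 22 mm wide; open, the fingers measure 114 mm over their backs; the gripper's body (76 mm by 85 mm) begins 54 mm behind the grasp point. The pads swing forward as they close: fully open they stand 13 mm farther back than shut.
Start: joints at [-1.142, 0.707, -0.028, 1.485, 0.022, 0.951, -0.075], TCP at [0.261, 0.512, 0.239] pointing down, gripper open.
Joint ranges: [-2.71, 2.71], [-0.32, 2.16], [-1.57, 1.52], [0, 2.45], [-1.46, 4.6], [0, 2.02], [-2.83, 2.83]. Speed limits (rad/s): [1.89, 1.89, 2.57, 2.57, 3.01, 3.01, 3.01].

### API

Orientations are given as a unit quaternion [w, x, y, z].
In Python, from cell import * gives the robot as it stands. The module is installed in compiled form; this text tells all that it offers.
- The arm moves only by the tool carry_out, never from a script. Its argument "motion" is a list that holds one entry, the list of rows, each a list of 7 numbers: the shift along the tool's x, y, z in mm, then the turn, a rotation vector about the tool's x, y, z in rad, then the gripper command: -1 is shut, 1 is fully open, values between are in proportion. In form: [[[tx, ty, tz, rx, ry, rz, gripper], ...]]. A call has 1 to 20 rows; each row is the pose to reach, as a shift and turn from the pose commanded when the call began, along the tool's axes at that moment; what a row does not reach only later rows make up. A row lasts 1/8 s, in which the tool goes at most 62.5 mm and 10.7 degrees, less where a joint would pass 70% of its speed; a pose out of reach is approached as far as the arm can. A call with a gripper value outside its range is refused whole. The fingers move at their own pace and stop on an object; "newtons" is the grip in N (left out, the last holds). Time passes only in rows, so rows that repeat a pose let the fingers close. It gives the time, the measured TCP pose, the force, the opening and the grip force at its end, in the units of the state.
- read_state(): the state, without advancing time (a new reading comes with each control period).
- camera(name): name is "scene" or "top" or "wrist"; returns a dict with "frame" (400x640x3 uint8, red, green, blue), "z_map" (400x640 float32, m along the optical axis (not along the pixel's ray), 0 where there is no reading), "mtx" (3x3 intrinsics, pixels), "k1" (the pictures are not rectified: a ray, as slopes to the right and down, at radius r is drawn at 1 + k1 r^2 times it, then the intrinsics apply), "world_from_camera" (4x4, takes a point from camera to world coordinates). Camera axes: x right, y up, looking along -z (the intrinsics and any distortion apply to the point x, -y, -z); pixel columns grow to the right and rows downward; lengths in m; the calibration is good to about 2 mm. A picture is of the moment at which its call begins.
- hand_in(): hands the job in; it is judged then, once.
Trained networks look in the newest picture that a camera, given by its name, has taken for a name from the list of things; names that differ only in an ending like _2 or _b are one class to them, and where a whole thing is asked for, a point or a joint stands for the part that bears it (a point fixed in the world has none). Each returns a list of dicts, best first, with "score" (0 to 1); they miss things now and then, are a little off and sometimes report something else, mostly with a low value. They report only what shows in the picture. A call takes as long as a camera call.
- find_in(camera, label): "point" ([x, y, z] in m, in the coordinates of the camera as it stood for that picture, good to about 4 mm: the middle of the surface that is visible of it).
- silhouettes(camera, label): "region" (400x640 bool, what is visible of it).
- tip_of(camera, label): "point" ([x, y, z] in m, in the coordinates of the camera as it stood for that picture, good to about 4 mm: a listed point, or the origin of a listed thing).
The state is a dict: "t": time; "joints": joint angles; "dq": joint speeds; "joint_efforts": joint torques, N m; "eef_pos": TCP position; "tool_rot": TCP orientation; "ft_force": force on the tool from outside, world axes, zero at the start; "ft_torque": the same for the moment, N m; "width": finger opening in m; "grip_force": force on a finger pad.
Only numpy, scipy, OpenCV 4.12 (cv2) and the standard library are available. Lean on these libraries where they do the work, as an engineer would, in place of code of your own. Each camera call takes 0.05 s, during which the arm holds its last target. There are 200 camera calls.

## Working session

There is one attempt and no reset: what is moved stays moved. The work goes in short steps, Python scripts to look and compute and a tool call to move; the robot and the scene stay as the last step left them, time stands still between calls to the robot, and variables do not carry over. Pictures are saved under pics/ and viewed, at most 10 in all, crops included, and the job is handed in when it is done.

Besides the shell and the picture viewer there is one more tool, called as name(argument=value, ...) on one line, values as JSON. carry_out: Moves the arm, as the interface text tells. Its arguments: {"type":"object","properties":{"motion":{"type":"array","items":{"type":"array","items":{"type":"array","items":{"type":"number"}}}},"newtons":{"type":"number"}},"required":["motion"]}

```bash
mkdir -p pics; cat > h.py <<'E'
from cell import *
import numpy as np, cv2
def world(c,p): 
    T=np.array(c["world_from_camera"]); return T[:3,:3]@np.array(p)+T[:3,3]
def cloud(c):
    K=np.array(c["mtx"]);z=c["z_map"];v,u=np.mgrid[0:400,0:640].astype(float)
    xd=(u-K[0,2])/K[0,0];yd=(v-K[1,2])/K[1,1];x,y=xd.copy(),yd.copy()
    for _ in range(15):
        s=1+c["k1"]*(x*x+y*y);x=xd/s;y=yd/s
    P=np.stack([x*z,-y*z,-z],-1);T=np.array(c["world_from_camera"])
    W=P@T[:3,:3].T+T[:3,3];W[z<=0]=np.nan;return W
def save(c,n): cv2.imwrite(f"pics/{n}.png",c["frame"][:,:,::-1])
E
python3 - <<'E'
from h import *
s=read_state();print({k:np.round(s[k],3) for k in("t","eef_pos","tool_rot","width","joints")})
ims=[]
for n in("scene","top"):
    c=camera(n);ims.append(c["frame"]);W=cloud(c);print(n,np.round(c["world_from_camera"],2).tolist())
    for l in("carrier","white_bottle","brown_bottle","tape_roll"):
        for r in silhouettes(n,l)[:3]:
            P=W[r["region"]];P=P[~np.isnan(P[:,0])]
            if len(P): print(l,round(r["score"],2),len(P),np.round(np.percentile(P,[3,50,97],axis=0),3).tolist())
        for r in tip_of(n,l)[:3]: print("  tip",round(r["score"],2),np.round(world(c,r["point"]),3))
cv2.imwrite("pics/a.png",cv2.resize(np.vstack(ims)[:,:,::-1],(480,600)))
cv2.imwrite("pics/a0.png",ims[0][:,:,::-1]);cv2.imwrite("pics/a1.png",ims[1][:,:,::-1])
E
```

```text
{'t': np.float64(0.0), 'eef_pos': array([0.261, 0.512, 0.239]), 'tool_rot': array([-0.   ,  0.233,  0.972, -0.001]), 'width': np.float64(0.085), 'joints': array([-1.142,  0.707, -0.028,  1.485,  0.022,  0.951, -0.076])}
scene [[0.68, 0.49, -0.55, 0.01], [-0.74, 0.45, -0.5, -0.48], [0.0, 0.75, 0.67, 0.63], [0.0, 0.0, 0.0, 1.0]]
carrier 0.87 3813 [[0.449, -0.011, 0.001], [0.494, 0.087, 0.039], [0.542, 0.247, 0.063]]
  tip 0.84 [ 0.495  0.126 -0.002]
white_bottle 0.84 1635 [[0.415, -0.201, 0.008], [0.429, -0.183, 0.09], [0.458, -0.154, 0.147]]
  tip 0.56 [ 0.448 -0.171 -0.006]
brown_bottle 0.96 1374 [[0.594, -0.282, 0.006], [0.605, -0.261, 0.079], [0.627, -0.232, 0.14]]
brown_bottle 0.29 3737 [[0.449, -0.011, 0.002], [0.494, 0.086, 0.039], [0.542, 0.246, 0.063]]
  tip 0.65 [ 0.623 -0.256 -0.004]
tape_roll 0.72 118 [[0.477, 0.181, 0.047], [0.491, 0.191, 0.059], [0.505, 0.21, 0.063]]
  tip 0.45 [0.495 0.198 0.003]
top [[0.02, 0.99, -0.1, 0.43], [-1.0, 0.03, 0.03, -0.02], [0.04, 0.1, 0.99, 0.89], [0.0, 0.0, 0.0, 1.0]]
carrier 0.72 5075 [[0.455, -0.007, 0.002], [0.505, 0.12, 0.006], [0.545, 0.246, 0.066]]
  tip 0.65 [ 0.498  0.119 -0.   ]
white_bottle 0.89 833 [[0.421, -0.195, 0.009], [0.446, -0.16, 0.113], [0.473, -0.14, 0.15]]
  tip 0.9 [ 0.447 -0.171 -0.003]
brown_bottle 0.73 878 [[0.596, -0.268, 0.015], [0.615, -0.241, 0.099], [0.642, -0.223, 0.143]]
  tip 0.56 [ 0.624 -0.251 -0.001]
tape_roll 0.71 227 [[0.482, 0.182, 0.016], [0.496, 0.194, 0.063], [0.509, 0.211, 0.066]]
  tip 0.63 [0.496 0.199 0.001]
```

View pics/a0.png

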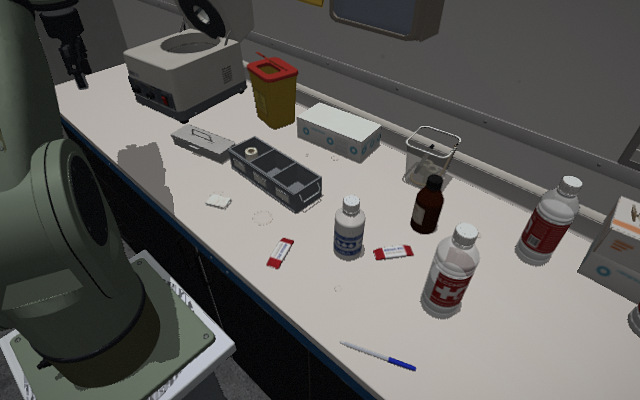

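View pics/a1.png

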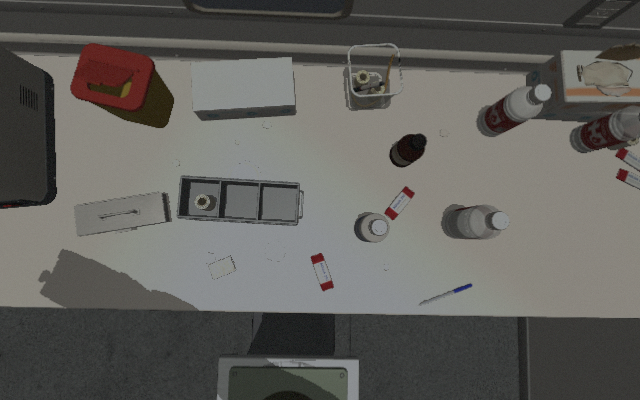

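```bash
python3 - <<'E'
from h import *
for n in("scene","top"):
    c=camera(n);W=cloud(c)
    for l,zl in(("carrier",.052),("white_bottle",.132),("brown_bottle",.126)):
        m=silhouettes(n,l)[0]["region"];P=W[m];P=P[~np.isnan(P[:,0])]
        Q=P[P[:,2]>zl]
        if l=="carrier":
            (cx,cy),wh,a=cv2.minAreaRect(Q[:,:2].astype(np.float32)*1000);print(n,l,cx,cy,wh,a,np.median(Q[:,2]))
        else:
            t=Q[Q[:,2]>np.percentile(Q[:,2],60)-.004]
            print(n,l,len(t),np.round(np.median(t,0),4),np.round((t.min(0)+t.max(0))/2,4),np.round(t.max(0)-t.min(0),3))
    z=W[...,2]; o=(z>.15)&(W[...,0]>.2)&(W[...,0]<.9)&(abs(W[...,1])<.6)
    P=W[o];g=np.unique(np.round(P[:,:2]/.04).astype(int),axis=0,return_counts=True)
    print([(round(a[0]*.04,2),round(a[1]*.04,2),round(float(P[(np.round(P[:,:2]/.04)==a).all(1),2].max()),2)) for a,k in zip(*g) if k>15])
E
```

```text
scene carrier 497.102294921875 119.58692169189453 (261.7730407714844, 95.08521270751953) 88.41002655029297 0.05975797537723193
scene white_bottle 174 [ 0.4435 -0.1723  0.1468] [ 0.4446 -0.1713  0.146 ] [0.032 0.032 0.006]
scene brown_bottle 133 [ 0.6212 -0.2542  0.1394] [ 0.6233 -0.2537  0.1388] [0.032 0.03  0.007]
[(np.float64(0.2), np.float64(0.44), 0.35), (np.float64(0.2), np.float64(0.48), 0.44), (np.float64(0.24), np.float64(0.44), 0.35), (np.float64(0.24), np.float64(0.48), 0.44), (np.float64(0.24), np.float64(0.52), 0.41), (np.float64(0.28), np.float64(0.48), 0.43), (np.float64(0.28), np.float64(0.52), 0.41), (np.float64(0.28), np.float64(0.56), 0.33), (np.float64(0.44), np.float64(-0.4), 0.21), (np.float64(0.44), np.float64(-0.36), 0.21), (np.float64(0.48), np.float64(-0.4), 0.21), (np.float64(0.48), np.float64(-0.36), 0.21), (np.float64(0.48), np.float64(0.56), 0.19), (np.float64(0.48), np.float64(0.6), 0.19), (np.float64(0.52), np.float64(0.56), 0.19), (np.float64(0.52), np.float64(0.6), 0.19), (np.float64(0.56), np.float64(0.56), 0.19), (np.float64(0.56), np.float64(0.6), 
[... 8320 characters left out ...]
np.float64(0.88), np.float64(-0.16), 0.24), (np.float64(0.88), np.float64(-0.12), 0.24), (np.float64(0.88), np.float64(-0.08), 0.16), (np.float64(0.88), np.float64(-0.04), 0.15), (np.float64(0.88), np.float64(0.0), 0.16), (np.float64(0.88), np.float64(0.04), 0.17), (np.float64(0.88), np.float64(0.08), 0.16), (np.float64(0.88), np.float64(0.24), 0.21), (np.float64(0.88), np.float64(0.28), 0.21), (np.float64(0.88), np.float64(0.32), 0.21), (np.float64(0.88), np.float64(0.36), 0.21), (np.float64(0.88), np.float64(0.4), 0.2), (np.float64(0.88), np.float64(0.44), 0.2), (np.float64(0.88), np.float64(0.48), 0.2), (np.float64(0.88), np.float64(0.52), 0.2), (np.float64(0.88), np.float64(0.56), 0.19)]
```

The scene view shows the carrier near (275,175), the white bottle at (349,230) and the brown bottle at (427,205). In the top view they are at (240,200), (373,228) and (407,150). The tall red-label bottles are off to the right. I'll move over the carrier, turning the jaws to close along world x.

carry_out(motion=[[[-373,-295,-91,0,0,1.1,1],[-373,-295,-91,0,0,1.1,1],[-373,-295,-91,0,0,1.1,1],[-373,-295,-91,0,0,1.1,1],[-373,-295,-91,0,0,1.1,1],[-373,-295,-91,0,0,1.1,1],[-373,-295,-91,0,0,1.1,1],[-373,-295,-91,0,0,1.1,1],[-373,-295,-91,0,0,1.1,1],[-373,-295,-91,0,0,1.1,1],[-373,-295,-91,0,0,1.1,1],[-373,-295,-91,0,0,1.1,1],[-373,-295,-91,0,0,1.1,1],[-373,-295,-91,0,0,1.1,1]]], newtons=40)

```text
t: 3.05
eef_pos: [0.4594, 0.0805, 0.3303]
tool_rot: [0.0, 0.707, 0.707, -0.0]
ft_force: [0.1, -0.5, -0.7]
width: 0.0854
grip_force: 0.0
```

```bash
cat >> h.py <<'E'
def show():
    s=read_state();print({k:np.round(s[k],4).tolist() for k in("t","eef_pos","tool_rot","width","grip_force","ft_force")})
    return s
E
python3 - <<'E'
from h import *
show();c=camera("wrist");save(c,"w1");W=cloud(c);print(np.round(c["world_from_camera"],3).tolist())
for l in("carrier","white_bottle","tape_roll"):
    for r in tip_of("wrist",l)[:2]: print(l,r["score"],world(c,r["point"]).round(4))
# carrier rim fit
P=W.reshape(-1,3);P=P[(P[:,2]>.056)&(P[:,2]<.075)&(abs(P[:,0]-.497)<.07)&(abs(P[:,1]-.12)<.145)]
print(len(P),cv2.minAreaRect(P[:,:2].astype(np.float32)*1000),np.median(P[:,2]))
E
```

```text
{'t': 3.05, 'eef_pos': [0.4594, 0.0805, 0.3303], 'tool_rot': [0.0, 0.707, 0.7072, -0.0001], 'width': 0.0854, 'grip_force': 0.0, 'ft_force': [0.0737, -0.4628, -0.7489]}
[[1.0, -0.001, 0.001, 0.461], [0.001, 0.947, 0.322, 0.163], [-0.001, -0.322, 0.947, 0.465], [0.0, 0.0, 0.0, 1.0]]
carrier 0.71 [0.5036 0.1182 0.0062]
white_bottle 0.75 [ 0.4496 -0.1708 -0.0034]
tape_roll 0.63 [0.4943 0.1969 0.0043]
4828 ((502.3084411621094, 118.6962661743164), (260.5889892578125, 94.54180908203125), 88.24404907226562) 0.06482457913360701
```

View pics/w1.png

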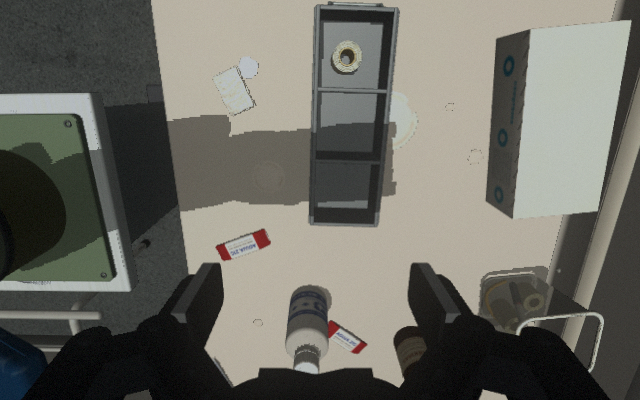

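The wrist view shows the empty carrier cells at (350,120) and (345,185), the tape at (347,57), and the white cap at (307,360). The estimates agree, with carrier at about (0.500, 0.119) and yaw about -1.7°. Next is the white bottle grasp.

carry_out(motion=[[[-251,-13,80,0,0,0,1],[-251,-13,80,0,0,0,1],[-251,-13,80,0,0,0,1],[-251,-13,80,0,0,0,1],[-251,-13,80,0,0,0,1],[-251,-13,130,0,0,0,1],[-251,-13,160,0,0,0,1],[-251,-13,180,0,0,0,1],[-251,-13,195,0,0,0,1],[-251,-13,195,0,0,0,1],[-251,-13,195,0,0,0,0],[-251,-13,195,0,0,0,-0.2],[-251,-13,195,0,0,0,-0.4],[-251,-13,195,0,0,0,-1],[-251,-13,195,0,0,0,-1],[-251,-13,195,0,0,0,-1],[-251,-13,195,0,0,0,-1],[-251,-13,195,0,0,0,-1]]], newtons=40)

```text
t: 5.5
eef_pos: [0.4468, -0.1707, 0.1358]
tool_rot: [0.001, 0.707, 0.707, 0.0]
ft_force: [0.9, -0.1, 7.9]
width: 0.033
grip_force: 39.0
```

```bash
python3 - <<'E'
from h import *
show();c=camera("wrist");save(c,"w2")
E
```

```text
{'t': 5.5, 'eef_pos': [0.4468, -0.1707, 0.1358], 'tool_rot': [0.0005, 0.7071, 0.7071, 0.0003], 'width': 0.033, 'grip_force': 39.033, 'ft_force': [0.8738, -0.0611, 7.9311]}
```

View pics/w2.png

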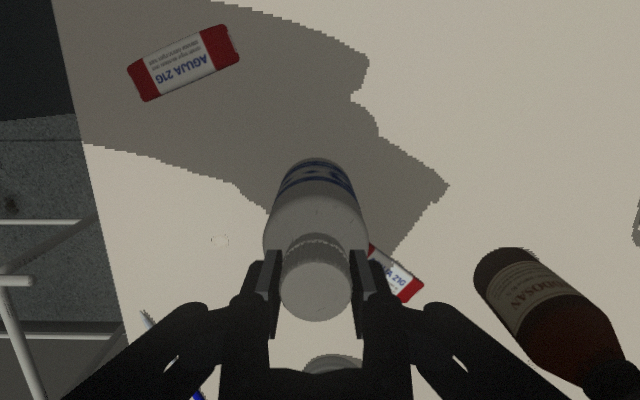

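The cap is held between the pads at (315,290), with an opening of 33 mm. Lifting now and carrying it to the middle cell.

carry_out(motion=[[[0,0,-15,0,0,0,-1],[0,0,-45,0,0,0,-1],[0,0,-80,0,0,0,-1],[0,0,-100,0,0,0,-1],[20,4,-105,0,0,0,-1],[50,9,-105,0,0,0,-1],[85,16,-105,0,0,0,-1],[120,22,-105,0,0,0,-1],[155,28,-105,0,0,0,-1],[190,35,-105,0,0,0,-1],[225,41,-105,0,0,0,-1],[255,47,-105,0,0,0,-1],[275,50,-105,0,0,0,-1],[285,52,-105,0,0,0,-1],[290,53,-105,0,0,0,-1],[290,53,-105,0,0,0,-1],[290,53,-105,0,0,0,-1],[290,53,-105,0,0,0,-1]]], newtons=50)

```text
t: 7.8
eef_pos: [0.4994, 0.1189, 0.2403]
tool_rot: [0.0, 0.707, 0.707, -0.0]
ft_force: [0.1, 0.8, -2.6]
width: 0.0324
grip_force: 50.3
```

```bash
python3 - <<'E'
from h import *
show();c=camera("wrist");save(c,"w3");t=camera("top");W=cloud(t)
P=W.reshape(-1,3);P=P[(P[:,2]>.056)&(P[:,2]<.075)&(abs(P[:,0]-.497)<.07)&(abs(P[:,1]-.12)<.145)]
cv2.imwrite("pics/t3.png",cv2.resize(t["frame"][140:260,140:420,::-1],None,fx=2.8,fy=2.8))
for r in tip_of("top","white_bottle")[:1]:print(world(t,r["point"]))
E
```

```text
{'t': 7.8, 'eef_pos': [0.4994, 0.1189, 0.2403], 'tool_rot': [0.0001, 0.7073, 0.7069, -0.0001], 'width': 0.0324, 'grip_force': 50.2976, 'ft_force': [0.0803, 0.8494, -2.6021]}
[0.50095641 0.12067448 0.10200489]
```

View pics/w3.png

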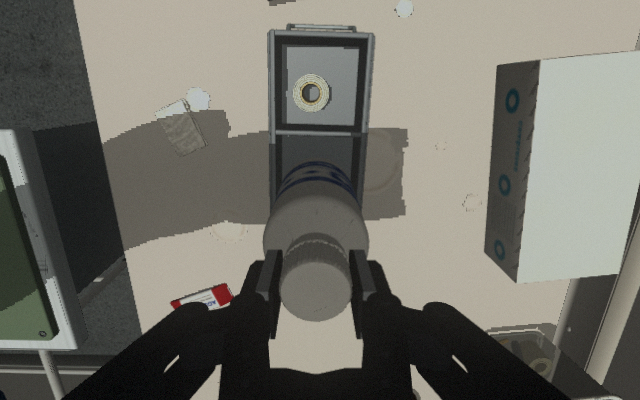

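The bottle hangs upright over the middle cell, with its base near (318,185) between the walls at columns 272–365. The tape stands untouched at (311,92). Lowering now.

carry_out(motion=[[[0,0,20,0,0,0,-1],[0,0,45,0,0,0,-1],[0,0,65,0,0,0,-1],[0,0,80,0,0,0,-1],[0,0,89,0,0,0,-1],[0,0,94,0,0,0,-1],[0,0,96,0,0,0,-1],[0,0,97,0,0,0,-1],[0,0,97,0,0,0,-1],[0,0,97,0,0,0,-1]]])

```text
t: 9.2
eef_pos: [0.4995, 0.1194, 0.1434]
tool_rot: [0.0, 0.707, 0.707, 0.0]
ft_force: [-0.3, -0.2, -3.2]
width: 0.0327
grip_force: 50.3
```

carry_out(motion=[[[0,0,1,0,0,0,-1],[0,0,1,0,0,0,-1],[0,0,2,0,0,0,-1],[0,0,2,0,0,0,-1],[0,0,3,0,0,0,-1],[0,0,3,0,0,0,-1]]])

```text
t: 9.95
eef_pos: [0.4998, 0.1193, 0.1409]
tool_rot: [0.0, 0.707, 0.707, 0.001]
ft_force: [-0.3, 0.3, 10.3]
width: 0.0323
grip_force: 51.5
```

Contact at 10 N, so the bottle is on the floor. Releasing, rising and moving above the brown bottle.

carry_out(motion=[[[0,0,0,0,0,0,-0.1],[0,0,0,0,0,0,0.1],[0,0,0,0,0,0,0.4],[0,0,0,0,0,0,0.5],[0,0,-15,0,0,0,0.5],[0,0,-50,0,0,0,0.5],[0,0,-100,0,0,0,0.5],[-40,13,-120,0,0,0,1],[-90,30,-120,0,0,0,1],[-150,50,-120,0,0,0,1],[-210,70,-120,0,0,0,1],[-270,90,-120,0,0,0,1],[-330,110,-120,0,0,0,1],[-372,123,-120,0,0,0,1],[-372,123,-120,0,0,0,1],[-372,123,-120,0,0,0,1],[-372,123,-120,0,0,0,1]]])

```text
t: 12.08
eef_pos: [0.6226, -0.2514, 0.2606]
tool_rot: [0.0, 0.707, 0.708, 0.0]
ft_force: [0.2, 0.9, 0.6]
width: 0.0853
grip_force: 0.0
```

```bash
python3 - <<'E'
from h import *
show()
for n in("top","scene","wrist"):
    c=camera(n);W=cloud(c)
    if n!="scene": save(c,"b_"+n)
    for l,z in(("white_bottle",.15),("brown_bottle",.13)):
        for r in silhouettes(n,l)[:1]:
            P=W[r["region"]];P=P[P[:,2]>z-.022];print(n,l,round(r["score"],2),len(P),P.size and ((P.min(0)+P.max(0))/2).round(4), P.size and np.percentile(P[:,2],90))
        for r in tip_of(n,l)[:1]: print("  ",world(c,r["point"]).round(4))
a=cv2.imread("pics/b_top.png")[140:260,120:440];b=cv2.imread("pics/b_wrist.png")
cv2.imwrite("pics/b.png",np.vstack([cv2.resize(a,(640,240)),cv2.resize(b,(576,360)) if 0 else cv2.copyMakeBorder(cv2.resize(b,(576,360)),0,0,0,64,0)]))
E
```

```text
{'t': 12.075, 'eef_pos': [0.6226, -0.2514, 0.2606], 'tool_rot': [0.0, 0.7066, 0.7076, 0.0002], 'width': 0.0853, 'grip_force': 0.0, 'ft_force': [0.1982, 0.9073, 0.6013]}
top white_bottle 0.73 251 [0.5    0.1186 0.1431] 0.15563180165054136
   [0.4996 0.1189 0.0038]
top brown_bottle 0.57 317 [ 0.6245 -0.2519  0.1268] 0.142754450754226
   [ 0.6244 -0.2511 -0.0011]
scene white_bottle 0.83 184 [0.4969 0.1186 0.1412] 0.1524638909690506
   [0.4997 0.123  0.0038]
scene brown_bottle 0.88 325 [ 0.6214 -0.2544  0.1249] 0.14027027757220856
   [ 0.6229 -0.2549 -0.0019]
wrist brown_bottle 0.74 1766 [ 0.6263 -0.252   0.1265] 0.14338462947096303
   [ 0.6211 -0.2551  0.0008]
```

View pics/b.png

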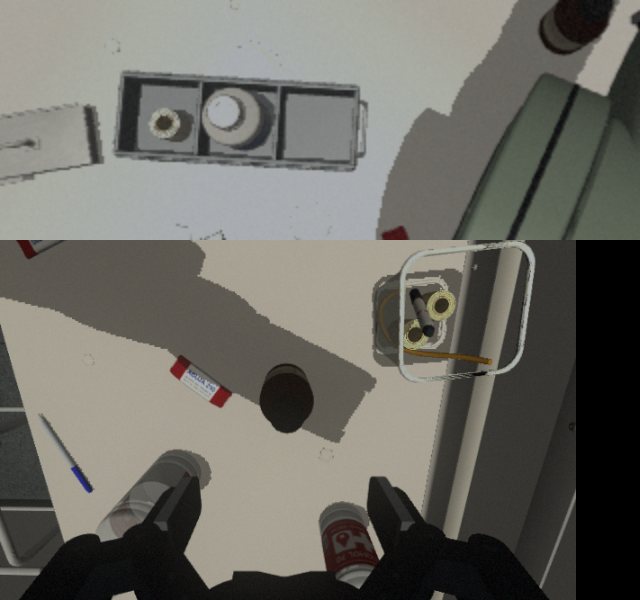

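The white bottle stands in the middle cell, measured at (0.500, 0.119) with its base at 4 mm. The brown cap is at (287,415), straight below the jaws. Descending to grip it.

carry_out(motion=[[[0,0,50,0,0,0,1],[0,0,90,0,0,0,1],[0,0,115,0,0,0,1],[0,0,131,0,0,0,1],[0,0,131,0,0,0,1],[0,0,131,0,0,0,0],[0,0,131,0,0,0,-0.2],[0,0,131,0,0,0,-0.4],[0,0,131,0,0,0,-1],[0,0,131,0,0,0,-1],[0,0,131,0,0,0,-1],[0,0,131,0,0,0,-1]]], newtons=50)

```text
t: 14.32
eef_pos: [0.6229, -0.2528, 0.1301]
tool_rot: [0.001, 0.707, 0.707, 0.0]
ft_force: [0.2, -0.4, 6.3]
width: 0.0314
grip_force: 49.3
```

carry_out(motion=[[[0,0,-15,0,0,0,-1],[0,0,-45,0,0,0,-1],[0,0,-80,0,0,0,-1],[0,0,-100,0,0,0,-1],[20,-9,-105,0,0,0,-1],[50,-22,-105,0,0,0,-1],[85,-37,-105,0,0,0,-1],[120,-52,-105,0,0,0,-1],[155,-67,-105,0,0,0,-1],[190,-83,-105,0,0,0,-1],[225,-98,-105,0,0,0,-1],[255,-111,-105,0,0,0,-1],[275,-120,-105,0,0,0,-1],[283,-124,-105,0,0,0,-1],[287,-125,-105,0,0,0,-1],[287,-125,-105,0,0,0,-1],[287,-125,-105,0,0,0,-1]]])

```text
t: 16.45
eef_pos: [0.4976, 0.0337, 0.2343]
tool_rot: [0.0, 0.707, 0.707, -0.0]
ft_force: [0.3, 0.0, -2.2]
width: 0.0314
grip_force: 50.2
```

```bash
python3 - <<'E'
from h import *
show();c=camera("wrist");save(c,"w5")
for r in tip_of("wrist","brown_bottle")[:1]: print("  ",world(c,r["point"]).round(4))
E
```

```text
{'t': 16.45, 'eef_pos': [0.4976, 0.0337, 0.2343], 'tool_rot': [0.0001, 0.7074, 0.7068, -0.0001], 'width': 0.0314, 'grip_force': 50.249, 'ft_force': [0.2968, 0.0054, -2.1931]}
   [0.4954 0.0348 0.1   ]
```

View pics/w5.png

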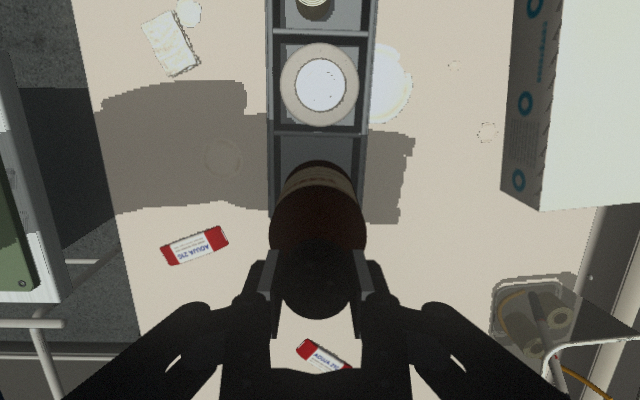

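The brown bottle hangs over the free cell, base near (317,190) between the walls at columns 272–362. White stands at (320,85). Lowering.

carry_out(motion=[[[0,0,20,0,0,0,-1],[0,0,45,0,0,0,-1],[0,0,65,0,0,0,-1],[0,0,80,0,0,0,-1],[0,0,89,0,0,0,-1],[0,0,94,0,0,0,-1],[0,0,96,0,0,0,-1],[0,0,97,0,0,0,-1],[0,0,97,0,0,0,-1],[0,0,97,0,0,0,-1]]])

```text
t: 17.8
eef_pos: [0.4975, 0.0343, 0.1375]
tool_rot: [0.0, 0.707, 0.707, 0.0]
ft_force: [0.8, 0.3, -2.2]
width: 0.0309
grip_force: 50.2
```

carry_out(motion=[[[0,0,1,0,0,0,-1],[0,0,1,0,0,0,-1],[0,0,2,0,0,0,-1],[0,0,2,0,0,0,-1],[0,0,3,0,0,0,-1],[0,0,3,0,0,0,-1]]])

```text
t: 18.55
eef_pos: [0.4979, 0.0343, 0.1349]
tool_rot: [0.0, 0.707, 0.707, 0.001]
ft_force: [-0.0, 0.1, 10.8]
width: 0.0313
grip_force: 51.5
```

Contact. Releasing and backing off upward, then to the side.

carry_out(motion=[[[0,0,0,0,0,0,-0.1],[0,0,0,0,0,0,0.1],[0,0,0,0,0,0,0.4],[0,0,0,0,0,0,0.5],[0,0,-15,0,0,0,0.5],[0,0,-50,0,0,0,0.5],[0,0,-100,0,0,0,0.5],[-40,-10,-120,0,0,0,0.5],[-90,-20,-120,0,0,0,0.5],[-140,-30,-120,0,0,0,0.5],[-180,-40,-120,0,0,0,0.5],[-200,-40,-120,0,0,0,0.5],[-200,-40,-120,0,0,0,0.5],[-200,-40,-120,0,0,0,0.5]]])

```text
t: 20.3
eef_pos: [0.4575, -0.1648, 0.2542]
tool_rot: [-0.0, 0.707, 0.707, 0.0]
ft_force: [0.2, 0.0, 0.1]
width: 0.0643
grip_force: 0.0
```

```bash
python3 - <<'E'
from h import *
show()
for n in("top","wrist"):
    c=camera(n)
    for l in("white_bottle","brown_bottle","tape_roll"):
        for r in tip_of(n,l)[:1]: print(n,l,world(c,r["point"]).round(4))
    save(c,"e_"+n)
cv2.imwrite("pics/e.png",cv2.resize(cv2.imread("pics/e_top.png")[140:260,140:420],None,fx=2.5,fy=2.5))
E
```

```text
{'t': 20.3, 'eef_pos': [0.4575, -0.1648, 0.2542], 'tool_rot': [-0.0002, 0.7068, 0.7074, 0.0001], 'width': 0.0643, 'grip_force': 0.0, 'ft_force': [0.1614, 0.0063, 0.1122]}
top white_bottle [0.5008 0.1209 0.0016]
top brown_bottle [0.4991 0.0357 0.0033]
top tape_roll [0.4977 0.1979 0.0035]
```

View pics/e.png

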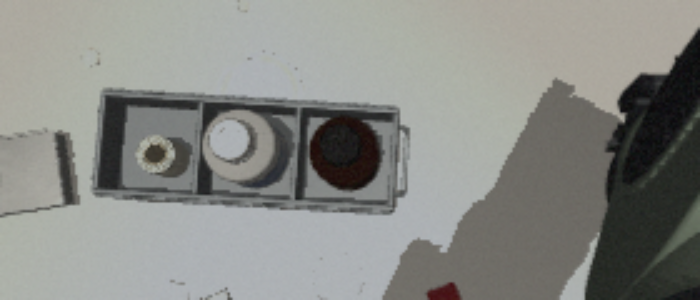

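The tape (155,153), white (240,145) and brown (345,150) each stand upright in their own cell, and the arm is clear.

```bash
python3 -c "
from cell import *
print(hand_in())"
```

```text
the job is handed in; nothing more can be done
None
```

The white bottle stands in the carrier's middle cell and the brown bottle in the end cell, both upright and released; the tape roll is still standing in its own cell, and the job was handed in at about 20 s.

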